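Clear the tripped surge cartridges

ROBOT

A 6-joint arm with a two-finger parallel gripper is mounted at the origin on a cart in front of the work surface, level with it; the furniture and walls round the work are solid. World frame = base frame: x ahead of the robot, y to its left, z up, the work surface at z = 0. Lengths are in m, angles in rad, forces in N, time in s.
With the tool pointing down it reaches from about 0.225 to 0.875 m from the base axis. Payload 3.4 kg.
Tool frame: the origin (TCP) lies at the very end of the fingers, on their centre line; the grasp point (between the pads) lies 19 mm behind it (grasp_offset is the distance from the TCP to the grasp point, in m); y points along the fingers, z is the direction in which the jaws open and shut, and the axes are right-handed (so a half turn about y gives the same grasp; the last joint's range is limited). The gripper opens to 85 mm and grips with 20 to 120 N. Pads are 22 mm wide; open, the fingers measure 114 mm over their backs; the gripper's body (76 mm by 85 mm) begins 54 mm behind the grasp point. The pads swing forward as they close: fully open they stand 13 mm farther back than shut.
Start: joints at [-1.462, 0.276, 1.505, -0, 1.361, -0.121], TCP at [0.131, -0.56, 0.231] pointing down, gripper open.
Joint ranges: [-2.89, 2.89], [-0.75, 2.08], [0.22, 2.7], [-1.18, 4.32], [0.11, 2.71], [-2.7, 2.7]. Speed limits (rad/s): [2.57, 2.57, 3.14, 3.14, 3.14, 3.14].

INTERFACE

Orientations are given as a unit quaternion [w, x, y, z].
In Python, from rig import get_state, get_image, sign_off, grasp_offset gives the robot as it stands.
- The arm moves only by the shell command python3 -m jog 'ROWS' [FORCE]. ROWS is JSON, one flat list of numbers, 7 for each row, row after row: the closure in counts, from 0 (fully open) to 255 (shut), then the shift along the tool's x, y, z in cm, then the turn, a rotation vector about the tool's x, y, z in units of 8 degrees (1.0 is 8 degrees). In form: [jaw, tx, ty, tz, rx, ry, rz, jaw, tx, ty, tz, rx, ry, rz, ...]. A call has 1 to 12 rows; each row is the pose to reach, as a shift and turn from the pose commanded when the call began, along the tool's axes at that moment; what a row does not reach only later rows make up. A row lasts 1/8 s, in which the tool goes at most 62.5 mm and 10.7 degrees, less where a joint would pass 70% of its speed; a pose out of reach is approached as far as the arm can. A call with a gripper value outside its range is refused whole. The fingers move at their own pace and stop on an object; FORCE is the grip in N (left out, the last holds). Time passes only in rows, so rows that repeat a pose let the fingers close. It gives the time, the measured TCP pose, the force and the opening at its end, in the units of the state.
- get_state(): the state, without advancing time (a new reading comes with each control period).
- get_image(name): name is "scene" or "top"; returns a dict with "color" (480x640x3 uint8, blue, green, red), "mtx" (3x3 intrinsics, pixels), "R" (3x3) and "t" (3): a world point X has camera coordinates R X + t. Camera axes: x right, y down, z forward; pixel columns grow to the right and rows downward; lengths in m; the calibration is good to about 2 mm. A picture is of the moment at which its call begins. There is no depth.
- sign_off(): hands the job in, once; it reports no verdict.
The state is a dict: "clock": time; "qpos": joint angles; "qd": joint speeds; "effort": joint torques, N m; "position": TCP position; "ee_rot": TCP orientation; "contact_force": force on the tool from outside, world axes, zero at the start; "moment": the same for the moment, N m; "width": finger opening in m.
Only numpy, scipy, OpenCV 4.12 (cv2) and the standard library are available. Lean on these libraries where they do the work, as an engineer would, in place of code of your own. Each camera call takes 0.05 s, during which the arm holds its last target.

TASK

Of the three surge cartridges in the rack one has tripped, its pin standing up from its top: put it in the open bin and let go of it. Then take the tripped cartridge that is stuck in the spring jaws of the base and rock it side to side along the jaws until it frees, never pulling so hard that the socket block is dragged up off its mounting plate, and finish holding it upright in the gripper, still, just clear above the socket. Leave the two sound cartridges and the other things where they are.

Things in the scene. Friction and masses are not known exactly. Their poses are not given: they have to be found in the camera images.
- seated_cartridge: Tripped cartridge stuck in the base, 0.06 kg. Origin at the bottom of its toe, x along the blade, z up. Above the origin: steel toe 8 (x) by 3 mm (y), 0 to 4 mm; steel blade 28 (x) by 6 mm (y), 3 to 18 mm; grey body 40 (x) by 22 mm (y), 18 to 62 mm; popped pin 8 mm thick, up to 74 mm. Grip the body across x, about 44 mm above the toe, with 50 N.
- seated_toe (a point): Bottom of the stuck cartridge's toe; axes as the cartridge's. Seated it is 20 mm above the bench, with the blade along the base's x. Raised 11 mm from its seat the blade leaves the jaws, raised 14 mm the toe is level with the socket's top; as the block may rise a few mm with it, keep rocking to 17 mm or so before lifting straight. Aim for a toe 10 to 40 mm above the socket's top at the end.
- jaw_mid (a point): Middle of the jaws, 28 mm above the bench (8 mm above the seated toe), the pivot to rock about: 0.1 to 0.15 rad each way about the base's y, raising the cartridge 1 to 2 mm during each swing, never between swings; then it comes with little force. Straight up takes 27 to 40 N: both jaws press on the blade with 28 N. Slot open at both x ends; beyond 0.18 rad the body hits the housing.
- base: The cartridge's base: a steel plate 110 (x) by 84 (y) by 6 mm screwed to the bench, with a black socket block 52 by 44 mm in its middle that carries two copper jaws and reaches 34 mm above the bench. Origin in the middle of the plate's underside; x along the jaws and the blade, z up.
- socket_top (a point): Middle of the socket block's top, 34 mm above the bench; axes as the base's, fixed to the plate.
- socket_lift (a joint): How far the socket block has been dragged up off its mounting plate, m: 0 at rest. It sits on springs: starts to lift at a pull of about 10 N, 4 mm at about 18 N, stop at 12 mm; falls back by itself.
- tripped_cartridge: Tripped cartridge in the rack; same shape and sizes as the one in the base, with the popped pin standing 12 mm above its top. Origin at the blade toe, 6 mm above the bench while in the rack; its body rests on the rack's top and its blade stands loosely in the slot (lift straight up by 20 mm or more). In which of the three slots it stands varies.
- good_cartridge_a: Sound cartridge in the rack: same shape, but its pin is flush with its top (62 mm above the toe).
- good_cartridge_b: The other sound cartridge in the rack, as good_cartridge_a.
- rack: Grey rack block 62 (x) by 156 (y) by 24 mm fixed to the bench, with three slots 52 mm apart along y, the blades lying along x. Origin in the middle of its underside.
- bin: Open grey bin 170 (x) by 140 (y) mm on four 12 mm feet, fixed to the bench; rim 54 mm and inner floor 15 mm above the bench, walls 3 mm. Origin in the middle of its underside.
- tape_measure: Bystander: tape measure 39 by 82 by 64 mm, standing. Origin in the middle of its underside.
- screwdriver_a: Bystander: screwdriver 195 mm long (along its y), 25 mm thick, lying. Origin in the middle of its underside.
- elec_tape: Bystander: black roll of tape, 62 mm across, 19 mm high, lying. Origin in the middle of its underside.
There are look-alikes about, which are no part of the job. Leave any purple look-alike of the seated_cartridge alone.

How it is judged:
By the outcome, as a careful person would: the job done as asked, in the order asked, and still so for the second after the job is handed in, while the arm keeps its last pose, push and grip.
It also fails if it takes over 58 s, if anything falls off the work surface, if the arm or the gripper's body presses on something with over 40 N, if the wrist force passes 120 N, or if a joint passes its speed limit or range.

## Working session

There is one attempt and no reset: what is moved stays moved. The work goes in short steps, Python scripts to look and compute and a shell command to move; the robot and the scene stay as the last step left them, time stands still between calls to the robot, and variables do not carry over. Pictures are saved under pics/ and viewed, and the job is handed in when it is done.

```bash
ls; mkdir -p pics; python3 - <<'E'
from rig import get_state,get_image,grasp_offset
import cv2,numpy as np
print(grasp_offset, get_state())
for n in("scene","top"):
    im=get_image(n); cv2.imwrite(f"pics/{n}0.png",im["color"]); print(n,im["mtx"],im["R"],im["t"])
E
```

```text
pics
0.0187 {'clock': 0.0, 'qpos': array([-1.46202339e+00,  2.76624284e-01,  1.50612069e+00, -4.86669154e-06,
        1.36066917e+00, -1.21028084e-01]), 'qd': array([-0.00308158, -0.0004797 , -0.00095815,  0.00010653,  0.00037113,
        0.00042357]), 'effort': array([ 8.86512589e-04, -4.16776371e+01, -2.45808917e+01, -5.01142824e-05,
        1.10864098e-02,  1.72839134e-05]), 'position': array([ 0.13089737, -0.55938011,  0.23042794]), 'ee_rot': array([ 0.08107086, -0.08106634,  0.70308792, -0.70179993]), 'contact_force': array([-1.0801863 , -0.37887576, -0.88331674]), 'moment': array([ 0.01769738, -0.03498713, -0.0214624 ]), 'width': 0.08518573681474476}
scene [[524.29559773   0.         325.80082735]
 [  0.         524.29559773 238.42486441]
 [  0.           0.           1.        ]] [[-0.73482585 -0.67818064  0.01009937]
 [-0.29599541  0.30724994 -0.90442479]
 [ 0.61026035 -0.66758408 -0.42651355]] [0.45990037 0.21516112 0.82860726]
top [[450.87276918   0.         317.54387291]
 [  0.         450.87276918 239.50850362]
 [  0.           0.           1.        ]] [[-0.01473281 -0.99980579  0.013089  ]
 [-0.99780502  0.01385558 -0.06475467]
 [ 0.06456074 -0.01401429 -0.99781537]] [0.05811224 0.56227845 1.13546897]
```

View pics/scene0.png

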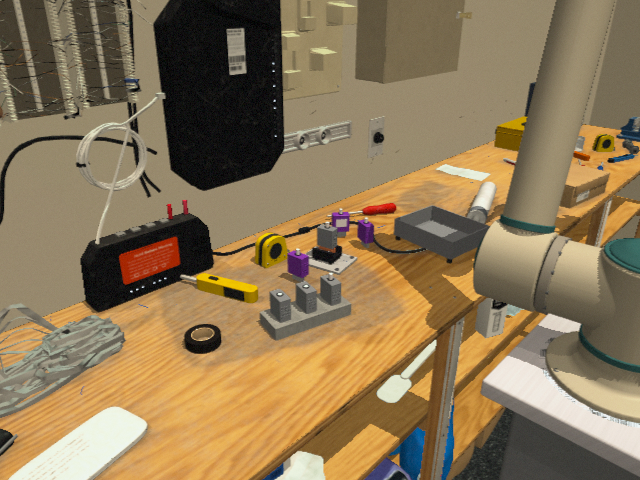

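View pics/top0.png

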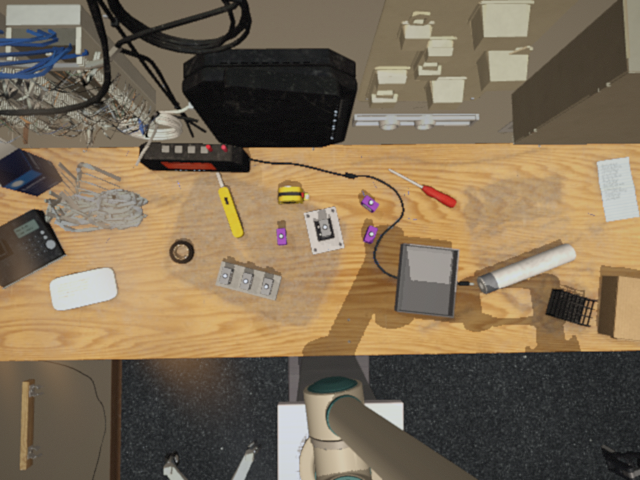

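The scene view has the rack near (305,310), the base with the stuck cartridge near (327,250), the bin near (440,230) and purple decoys. I'll zoom in on these.

```bash
python3 - <<'E'
import cv2
a=cv2.imread("pics/scene0.png");b=cv2.imread("pics/top0.png")
cv2.imwrite("pics/c1.png",cv2.resize(a[200:345,240:400],None,fx=5,fy=4.0,interpolation=cv2.INTER_CUBIC)[:600,:800])
cv2.imwrite("pics/c2.png",cv2.resize(b[175:325,205:405],None,fx=4,fy=4,interpolation=cv2.INTER_CUBIC))
E
```

```text
(no output)
```

View pics/c1.png

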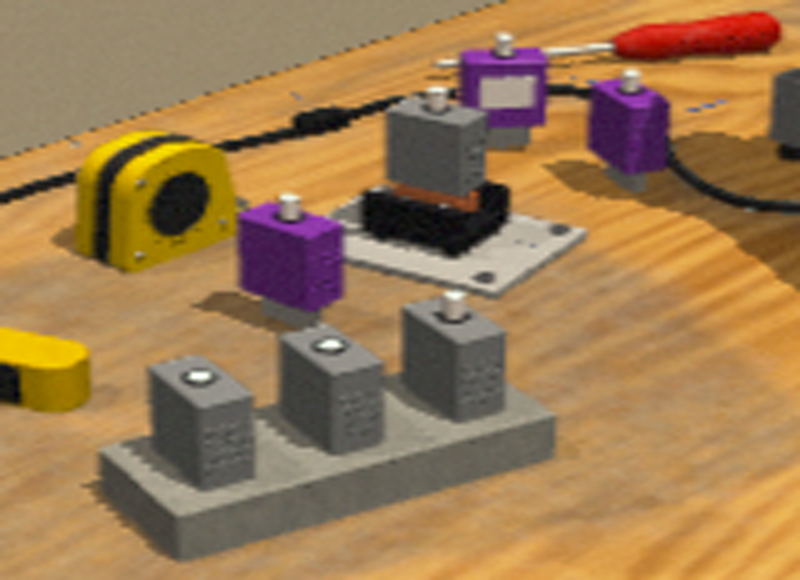

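View pics/c2.png

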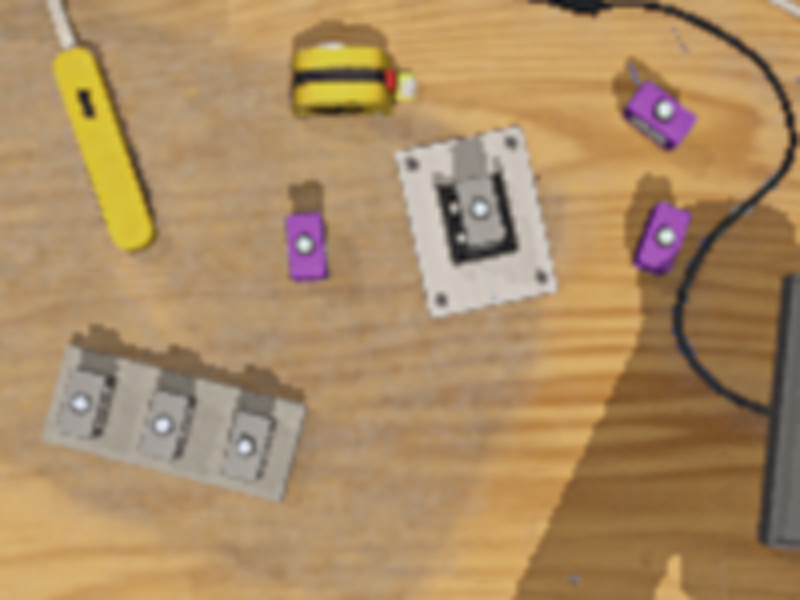

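The tripped one is the rack's rightmost cartridge in both views (top-crop pin at (245,447)). The stuck cartridge's pin is at top-crop (480,208). Next I'll measure these.

```bash
cat > h.py <<'E'
import numpy as np,cv2
from rig import get_image
def ray(im,uv):
    d=im["R"].T@np.linalg.inv(im["mtx"])@np.array([uv[0],uv[1],1.]); return -im["R"].T@im["t"],d/np.linalg.norm(d)
def onz(im,uv,z):
    o,d=ray(im,uv); return o+d*(z-o[2])/d[2]
def proj(im,X):
    p=im["mtx"]@(im["R"]@np.asarray(X,float)+im["t"]); return p[:2]/p[2]
def tri(a,ua,b,ub):
    A=[];B=[]
    o1,d1=ray(a,ua);o2,d2=ray(b,ub)
    M=[np.eye(3)-np.outer(d,d) for d in(d1,d2)]
    x=np.linalg.solve(M[0]+M[1],M[0]@o1+M[1]@o2)
    return x, np.linalg.norm(M[0]@(x-o1))*2
E
python3 - <<'E'
from h import *
T=get_image("top");S=get_image("scene")
def blobs(im,box,thr):
    x0,y0,x1,y1=box; g=im["color"][y0:y1,x0:x1].min(2)
    n,l,s,c=cv2.connectedComponentsWithStats((g>thr).astype(np.uint8),connectivity=8)
    return [(np.round(c[i]+[x0,y0],1).tolist(),int(s[i,4])) for i in range(1,n) if s[i,4]<80 and s[i,4]>=3]
print("top rack",blobs(T,(215,258,285,302),200)); print("top seat",blobs(T,(318,218,332,240),200))
print("sc rack",blobs(S,(265,270,350,330),200)); print("sc seat",blobs(S,(318,218,338,240),200))
cr=lambda u,v:(205+(u+.5)/4-.5,175+(v+.5)/4-.5)
for n,uv,z in [("tr",(245,447),.08),("g1",(162,425),.068),("g2",(80,402),.068),("seat",(480,208),.094)]:
    p=onz(T,cr(*uv),z);print(n,p,"reproj scene",proj(S,p))
P=np.array([onz(T,cr(*q),.006)[:2] for q in [(397,152),(520,127),(556,290),(434,317)]])
print("plate",P,P.mean(0)); print("edges",[ (np.linalg.norm(P[i]-P[i-1]),np.degrees(np.arctan2(*(P[i]-P[i-1])[::-1]))) for i in range(4)])
R=np.array([onz(T,cr(*q),.024)[:2] for q in [(72,345),(305,403),(280,500),(42,440)]])
print("rack",R,R.mean(0)); print("edges",[ (np.linalg.norm(R[i]-R[i-1]),np.degrees(np.arctan2(*(R[i]-R[i-1])[::-1]))) for i in range(4)])
B=np.array([onz(T,q,.054)[:2] for q in [(400.5,245),(458.5,248),(455,317),(397,313)]]);print("bin",B,B.mean(0))
E
```

```text
top rack [([224.5, 275.5], 4), ([245.5, 280.5], 4), ([265.5, 286.5], 4)]
top seat [([324.5, 226.5], 4)]
sc rack [([330.2, 273.4], 5), ([305.5, 285.7], 6), ([279.3, 293.4], 7)]
sc seat [([327.0, 222.0], 3)]
tr [0.44804875 0.176598   0.08      ] reproj scene [332.26066775 273.99154688]
g1 [0.4616548  0.22799909 0.068     ] reproj scene [307.02504066 287.55485296]
g2 [0.47630906 0.27759619 0.068     ] reproj scene [280.79770026 295.18254839]
seat [0.58878928 0.03372517 0.094     ] reproj scene [328.27964103 222.69030332]
plate [[ 0.63416675  0.08431141]
 [ 0.649454    0.00424714]
 [ 0.54316739 -0.01719325]
 [ 0.52685738  0.06183529]] [0.58841138 0.03330015]
edges [(np.float64(0.10963792845120579), np.float64(11.82968294203414)), (np.float64(0.0815106552039243), np.float64(-79.1902124268172)), (np.float64(0.10842755105305851), np.float64(-168.59520458881008)), (np.float64(0.08069403401335708), np.float64(101.66105046321655))]
rack [[0.51183358 0.29104036]
 [0.47307146 0.14420281]
 [0.41240025 0.1605085 ]
 [0.45230031 0.30995914]] [0.4624014 0.2264277]
edges [(np.float64(0.06246703315144139), np.float64(-17.62947787365022)), (np.float64(0.1518675961489398), np.float64(-104.787585371831)), (np.float64(0.06282412411856708), np.float64(164.95693827595363)), (np.float64(0.1546851955888643), np.float64(75.05192224184945))]
bin [[ 0.54419948 -0.15509416]
 [ 0.53470841 -0.29935673]
 [ 0.36500908 -0.28475466]
 [ 0.37705263 -0.1420094 ]] [ 0.4552424  -0.22030374]
```

```bash
python3 - <<'E'
import cv2
a=cv2.imread("pics/scene0.png");b=cv2.imread("pics/top0.png")
cv2.imwrite("pics/c3.png",cv2.resize(b[215:265,295:350],None,fx=10,fy=10,interpolation=cv2.INTER_CUBIC))
cv2.imwrite("pics/c4.png",cv2.resize(a[215:280,295:365],None,fx=9,fy=9,interpolation=cv2.INTER_CUBIC))
E
```

```text
(no output)
```

View pics/c3.png

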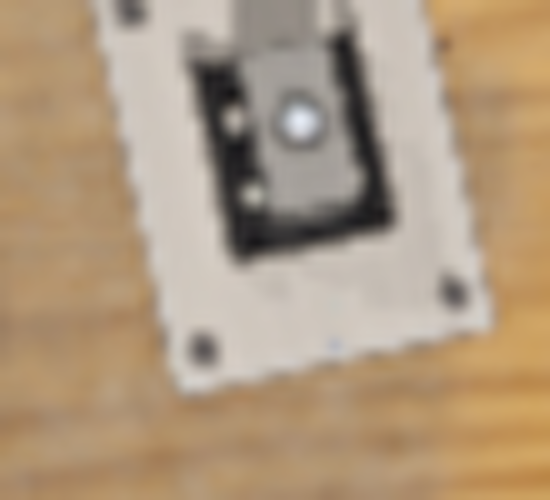

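View pics/c4.png

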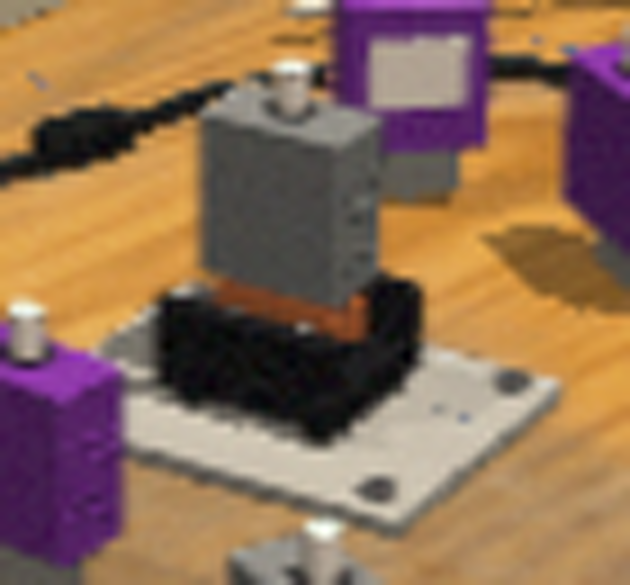

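```bash
cat > mv.py <<'E'
import numpy as np,sys
from rig import get_state
from scipy.spatial.transform import Rotation as Ro
def rows(pos,yaw,tilt=0,flip=False,verbose=True):
    """tool y down, tool z along yaw (deg) [+180 if flip]"""
    s=get_state(); q=s["ee_rot"]; R=Ro.from_quat([*q[1:],q[0]])
    a=np.radians(yaw+(180 if flip else 0)); z=np.array([np.cos(a),np.sin(a),0]); y=np.array([0,0,-1.]); x=np.cross(y,z)
    G=Ro.from_matrix(np.c_[x,y,z])
    sh=R.inv().apply(np.asarray(pos)-s["position"])*100; rv=np.degrees((R.inv()*G).as_rotvec())/8
    print("shift",sh.round(3),"turn",rv.round(3))
if __name__=="__main__":
    s=get_state();q=s["ee_rot"];print(s["clock"],s["qpos"].round(3),s["position"].round(4),"F",s["contact_force"].round(2),"w",round(s["width"],4)); print(Ro.from_quat([*q[1:],q[0]]).as_matrix().round(3))
    a=[float(v) for v in sys.argv[1:]]
    for f in(0,1): rows(a[:3],a[3],flip=f)
E
python3 mv.py .448 .1766 .19 -15.6
```

```text
0.2 [-1.462  0.276  1.506 -0.     1.361 -0.121] [ 0.1309 -0.5596  0.2308] F [ 0.04 -0.29 -0.27] w 0.0855
[[-0.974 -0.     0.228]
 [-0.228  0.001 -0.974]
 [-0.    -1.    -0.001]]
shift [-47.644   4.151 -64.458] turn [ 7.000e-03 -7.654e+00 -5.000e-03]
shift [-47.644   4.151 -64.458] turn [6.0000e-03 1.4846e+01 8.0000e-03]
```

```bash
python3 -m jog '[0,-47.6,4.2,-64.5,0,-7.65,0, 0,-47.6,4.2,-64.5,0,-7.65,0, 0,-47.6,4.2,-64.5,0,-7.65,0, 0,-47.6,4.2,-64.5,0,-7.65,0, 0,-47.6,4.2,-64.5,0,-7.65,0, 0,-47.6,4.2,-64.5,0,-7.65,0, 0,-47.6,4.2,-64.5,0,-7.65,0, 0,-47.6,4.2,-64.5,0,-7.65,0, 0,-47.6,4.2,-64.5,0,-7.65,0, 0,-47.6,4.2,-64.5,0,-7.65,0, 0,-47.6,4.2,-64.5,0,-7.65,0, 0,-47.6,4.2,-64.5,0,-7.65,0]' 40; python3 mv.py .448 .1766 .14 -15.6
```

```text
clock: 1.7
position: [0.4273, 0.1303, 0.1921]
ee_rot: [-0.428, 0.427, -0.563, 0.564]
contact_force: [1.1, -0.6, -0.2]
width: 0.0853
1.7 [ 1.410e-01  1.100e-01  1.825e+00 -1.000e-03  1.206e+00  4.130e-01] [0.4273 0.1303 0.1921] F [ 1.11 -0.56 -0.19] w 0.0853
[[-0.269  0.001  0.963]
 [-0.963 -0.001 -0.269]
 [ 0.    -1.     0.001]]
shift [-5.015  5.211  0.746] turn [-0.008  0.002  0.001]
shift [-5.015  5.211  0.746] turn [ 2.0000e-03 -2.2498e+01  1.3000e-02]
```

```bash
python3 -m jog '[0,-5,5.2,0.75,0,0,0, 0,-5,5.2,0.75,0,0,0, 0,-5,5.2,0.75,0,0,0]'; python3 - <<'E'
from h import *
for n in("scene","top"):
    im=get_image(n); c=im["color"]; cv2.imwrite(f"pics/h_{n}.png",cv2.resize(c[200:345,220:410] if n=="scene" else c[200:350,180:340],None,fx=4,fy=4,interpolation=cv2.INTER_CUBIC))
E
python3 mv.py .448 .1766 .032 -15.6
```

```text
clock: 2.08
position: [0.4468, 0.1741, 0.1394]
ee_rot: [0.427, -0.428, 0.563, -0.563]
contact_force: [-0.2, 0.2, 0.2]
width: 0.0858
2.175 [ 2.250e-01  2.060e-01  1.844e+00 -1.000e-03  1.091e+00  4.990e-01] [0.4475 0.1734 0.1408] F [0.48 0.66 0.38] w 0.0853
[[-0.27   0.001  0.963]
 [-0.963 -0.    -0.27 ]
 [ 0.    -1.     0.001]]
shift [-0.327 10.882 -0.05 ] turn [-0.007 -0.01   0.002]
shift [-0.327 10.882 -0.05 ] turn [-2.000e-03  2.249e+01 -1.100e-02]
```

View pics/h_scene.png

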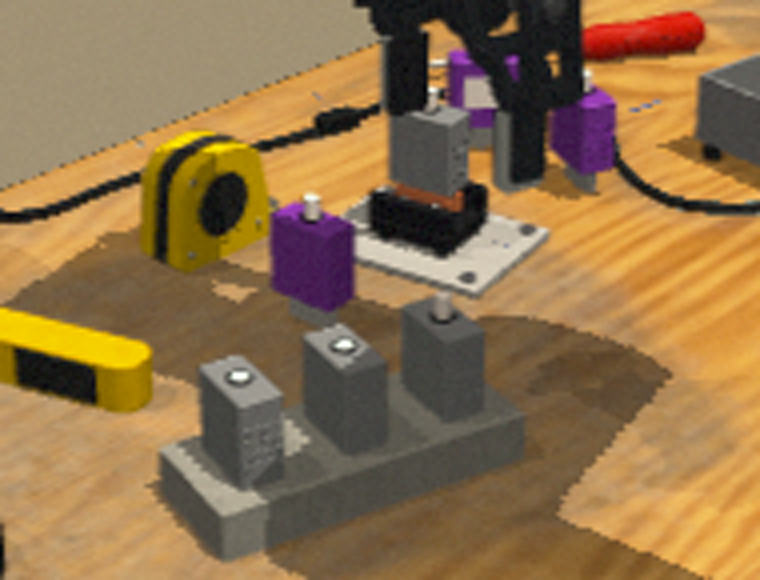

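View pics/h_top.png

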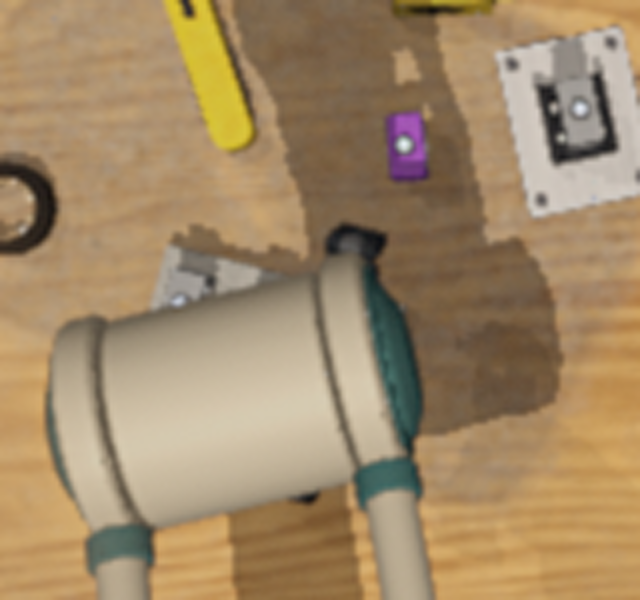

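The fingers straddle the tripped cartridge in the scene crop (pin at (442,303)). Now I lower and grip.

```bash
python3 -m jog '[0,-0.33,0,-0.05,0,0,0, 0,-0.33,4,-0.05,0,0,0, 0,-0.33,7.5,-0.05,0,0,0, 0,-0.33,9.8,-0.05,0,0,0, 0,-0.33,10.7,-0.05,0,0,0, 0,-0.33,10.7,-0.05,0,0,0]'; python3 mv.py .448 .1766 .032 -15.6
python3 -m jog '[255,0,0,0,0,0,0,255,0,0,0,0,0,0,255,0,0,0,0,0,0,255,0,0,0,0,0,0,255,0,0,0,0,0,0,255,0,0,0,0,0,0]' 40;  python3 -c "from rig import *;print(get_state()['moment'])"
```

```text
clock: 2.92
position: [0.4482, 0.1773, 0.0334]
ee_rot: [-0.427, 0.427, -0.563, 0.564]
contact_force: [0.3, 0.3, 0.3]
width: 0.0854
2.925 [ 0.232  0.342  1.983 -0.     0.817  0.506] [0.4482 0.1773 0.0334] F [0.3  0.27 0.29] w 0.0854
[[-0.27   0.     0.963]
 [-0.963 -0.    -0.27 ]
 [-0.    -1.     0.   ]]
shift [0.07  0.142 0.003] turn [-0.003 -0.01  -0.001]
shift [0.07  0.142 0.003] turn [ 1.000e-03  2.249e+01 -5.000e-03]
clock: 3.68
position: [0.4486, 0.1778, 0.0339]
ee_rot: [-0.428, 0.427, -0.563, 0.564]
contact_force: [-1.0, 0.2, 6.3]
width: 0.039
[-0.05324249  0.09820768  0.00602217]
```

```bash
python3 -m jog '[255,0,-1,0,0,0,0,255,0,-3,0,0,0,0,255,0,-6,0,0,0,0,255,0,-10,0,0,0,0,255,0,-12,0,0,0,0,255,0,-12,0,0,0,0]'; python3 - <<'E'
from h import *
for n in("scene",):
    im=get_image(n); c=im["color"]; cv2.imwrite(f"pics/l_{n}.png",cv2.resize(c[200:345,220:410],None,fx=4,fy=4,interpolation=cv2.INTER_CUBIC))
E
python3 mv.py .455 -.22 .155 -4.6
```

```text
clock: 4.42
position: [0.4488, 0.1779, 0.1547]
ee_rot: [-0.429, 0.426, -0.563, 0.564]
contact_force: [0.1, 1.1, -0.3]
width: 0.0394
4.475 [ 0.233  0.196  1.822 -0.     1.123  0.506] [0.4478 0.1776 0.1534] F [-0.64  0.11 -0.02] w 0.0395
[[-0.269  0.001  0.963]
 [-0.963  0.    -0.269]
 [-0.    -1.     0.001]]
shift [38.099 -0.169 11.407] turn [-0.006 -1.379 -0.002]
shift [38.099 -0.169 11.407] turn [ 3.0000e-03  2.1121e+01 -9.0000e-03]
```

View pics/l_scene.png

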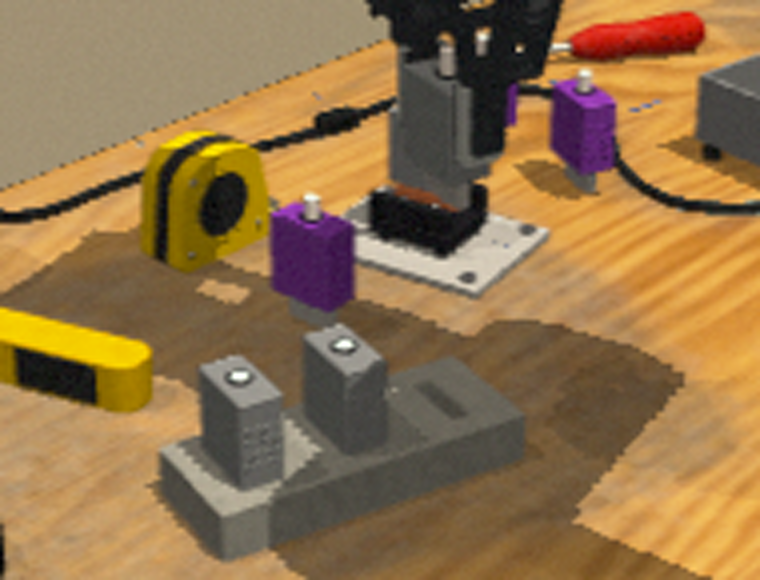

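The cartridge is out, leaving an empty slot at (440,400), and the two sound ones are unmoved. Next, over to the bin.

```bash
python3 -m jog '[255,38.1,-0.2,11.4,0,-1.4,0,255,38.1,-0.2,11.4,0,-1.4,0,255,38.1,-0.2,11.4,0,-1.4,0,255,38.1,-0.2,11.4,0,-1.4,0,255,38.1,-0.2,11.4,0,-1.4,0,255,38.1,-0.2,11.4,0,-1.4,0,255,38.1,-0.2,11.4,0,-1.4,0,255,38.1,-0.2,11.4,0,-1.4,0,255,38.1,-0.2,11.4,0,-1.4,0,255,38.1,-0.2,11.4,0,-1.4,0]'; python3 - <<'E'
from h import *
im=get_image("scene"); c=im["color"]; cv2.imwrite(f"pics/b_s.png",cv2.resize(c[150:290,330:510],None,fx=4,fy=4,interpolation=cv2.INTER_CUBIC))
E
python3 mv.py .455 -.22 .05 -4.6
```

```text
clock: 5.72
position: [0.4545, -0.2184, 0.1545]
ee_rot: [0.481, -0.481, 0.519, -0.518]
contact_force: [0.3, 0.3, -0.9]
width: 0.0392
5.775 [-0.586  0.229  1.773  0.     1.141 -0.511] [ 0.4547 -0.2186  0.1548] F [-1.13 -0.5  -0.73] w 0.0395
[[-0.076 -0.001  0.997]
 [-0.997  0.001 -0.076]
 [-0.001 -1.    -0.001]]
shift [ 0.147 10.478  0.044] turn [ 0.005  0.032 -0.005]
shift [ 0.147 10.478  0.044] turn [-7.0000e-03 -2.2468e+01 -8.0000e-03]
```

View pics/b_s.png

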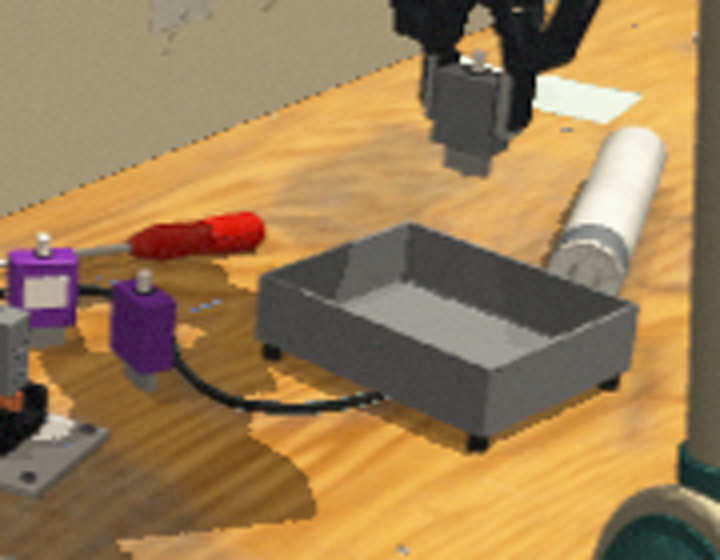

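```bash
python3 -m jog '[255,0.15,4,0,0,0,0,255,0.15,8,0,0,0,0,255,0.15,10,0,0,0,0,255,0.15,10.6,0,0,0,0,255,0.15,10.6,0,0,0,0]'; python3 -m jog '[0,0,0,0,0,0,0,0,0,0,0,0,0,0,0,0,0,0,0,0,0,0,0,0,0,0,0,0,0,0,0,0,0,0,0,0,0,0,0,0,0,0]'
python3 - <<'E'
from h import *
im=get_image("scene"); c=im["color"]; cv2.imwrite(f"pics/b_s2.png",cv2.resize(c[150:290,330:510],None,fx=4,fy=4,interpolation=cv2.INTER_CUBIC))
E
```

```text
clock: 6.4
position: [0.4552, -0.2211, 0.0493]
ee_rot: [-0.481, 0.481, -0.519, 0.519]
contact_force: [0.3, -0.0, -0.1]
width: 0.039
clock: 7.15
position: [0.4548, -0.2215, 0.049]
ee_rot: [0.48, -0.48, 0.519, -0.519]
contact_force: [0.1, -0.8, 0.8]
width: 0.0856
```

View pics/b_s2.png

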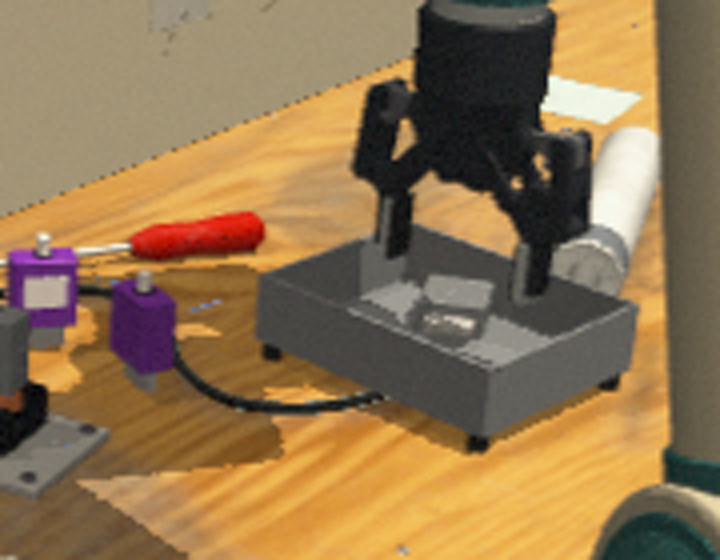

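The cartridge lies in the bin at (450,305), released. Now to the base.

```bash
python3 -m jog '[0,0,-4,0,0,0,0,0,0,-9,0,0,0,0,0,0,-12,0,0,0,0,0,0,-12,0,0,0,0]'; python3 mv.py .5886 .0335 .15 11.6
```

```text
clock: 7.7
position: [0.4564, -0.2225, 0.1716]
ee_rot: [-0.481, 0.48, -0.517, 0.521]
contact_force: [-0.1, -0.4, -0.5]
width: 0.0854
7.7 [-0.591  0.215  1.746 -0.     1.175 -0.513] [ 0.4564 -0.2225  0.1716] F [-0.09 -0.43 -0.45] w 0.0854
[[-0.077  0.005  0.997]
 [-0.997 -0.003 -0.077]
 [ 0.003 -1.     0.005]]
shift [-26.551   2.14   11.194] turn [-0.035 -2.004  0.027]
shift [-26.551   2.14   11.194] turn [-0.039 20.496 -0.05 ]
```

```bash
python3 -m jog '[0,-26.55,2.1,11.2,0,-2,0,0,-26.55,2.1,11.2,0,-2,0,0,-26.55,2.1,11.2,0,-2,0,0,-26.55,2.1,11.2,0,-2,0,0,-26.55,2.1,11.2,0,-2,0,0,-26.55,2.1,11.2,0,-2,0,0,-26.55,2.1,11.2,0,-2,0,0,-26.55,2.1,11.2,0,-2,0,0,-26.55,2.1,11.2,0,-2,0]'; python3 - <<'E'
from h import *
im=get_image("scene"); c=im["color"]; cv2.imwrite(f"pics/s_s.png",cv2.resize(c[170:300,240:420],None,fx=4,fy=4,interpolation=cv2.INTER_CUBIC))
im=get_image("top"); c=im["color"]; cv2.imwrite(f"pics/s_t.png",c)
E
python3 mv.py .5886 .0335 .046 11.6
```

```text
clock: 8.82
position: [0.5867, 0.0334, 0.1482]
ee_rot: [-0.547, 0.548, -0.447, 0.448]
contact_force: [0.7, 0.5, 0.1]
width: 0.0853
8.925 [-0.061  0.351  1.608 -0.     1.182 -0.261] [0.5869 0.0337 0.1483] F [-0.9  -0.52 -0.3 ] w 0.0854
[[ 0.199  0.     0.98 ]
 [-0.98  -0.     0.199]
 [ 0.    -1.     0.   ]]
shift [ 0.052 10.226  0.164] turn [-0.002 -0.013  0.002]
shift [ 0.052 10.226  0.164] turn [-3.0000e-03  2.2487e+01 -3.0000e-03]
```

View pics/s_s.png

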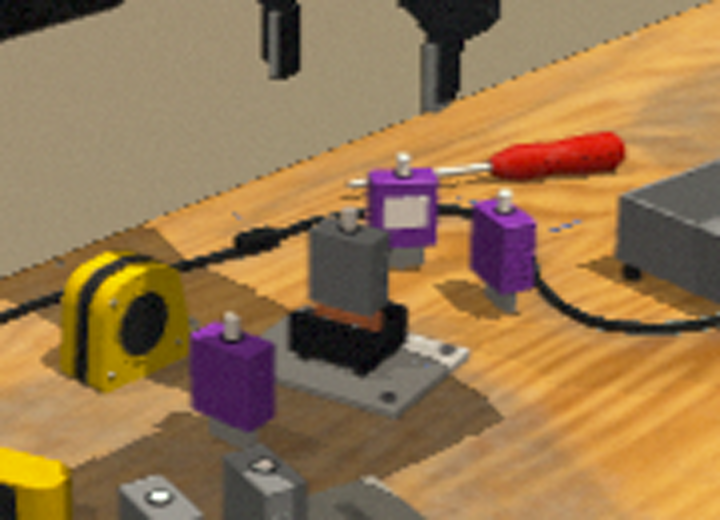

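View pics/s_t.png

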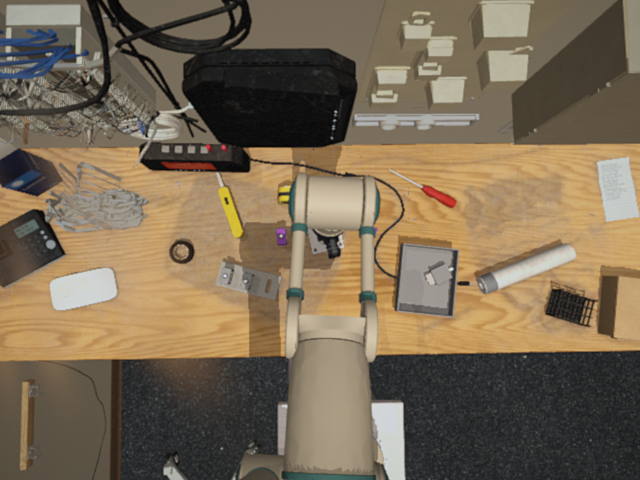

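```bash
python3 -m jog '[0,0,2,0.2,0,0,0,0,0,5,0.2,0,0,0,0,0,8,0.2,0,0,0,0,0,9.7,0.2,0,0,0,0,0,10.2,0.2,0,0,0,0,0,10.2,0.2,0,0,0]' 20; python3 mv.py .5886 .0335 .046 11.6
python3 -m jog '[255,0,0,0,0,0,0,255,0,0,0,0,0,0,255,0,0,0,0,0,0,255,0,0,0,0,0,0,255,0,0,0,0,0,0,255,0,0,0,0,0,0]' 20; python3 - <<'E'
from h import *
im=get_image("scene"); c=im["color"]; cv2.imwrite(f"pics/g_s.png",cv2.resize(c[190:300,260:400],None,fx=5,fy=5,interpolation=cv2.INTER_CUBIC))
E
python3 mv.py .5886 .0335 .046 11.6;python3 -c "from rig import *;print(get_state()['moment'])"
```

```text
clock: 9.68
position: [0.5892, 0.0347, 0.0463]
ee_rot: [0.548, -0.548, 0.447, -0.447]
contact_force: [-0.3, -0.1, 0.0]
width: 0.0854
9.675 [-0.059  0.455  1.73  -0.     0.957 -0.26 ] [0.5892 0.0347 0.0463] F [-0.32 -0.13  0.01] w 0.0854
[[ 0.2   0.    0.98]
 [-0.98 -0.    0.2 ]
 [ 0.   -1.    0.  ]]
shift [ 0.106  0.028 -0.084] turn [-0.002 -0.007  0.001]
shift [ 0.106  0.028 -0.084] turn [-2.0000e-03  2.2493e+01 -3.0000e-03]
clock: 10.42
position: [0.5911, 0.0351, 0.0472]
ee_rot: [0.549, -0.547, 0.446, -0.448]
contact_force: [4.6, 1.1, 5.8]
width: 0.0399
10.475 [-5.800e-02  4.540e-01  1.728e+00  1.000e-03  9.550e-01 -2.600e-01] [0.5911 0.0351 0.0472] F [4.3  1.65 5.63] w 0.0396
[[ 0.2    0.005  0.98 ]
 [-0.98   0.     0.2  ]
 [ 0.001 -1.     0.005]]
shift [ 0.11   0.115 -0.283] turn [-0.034 -0.006  0.005]
shift [ 0.11   0.115 -0.283] turn [-8.0000e-03  2.2494e+01 -5.3000e-02]
[ 0.31117882 -0.91513136  0.00320664]
```

View pics/g_s.png

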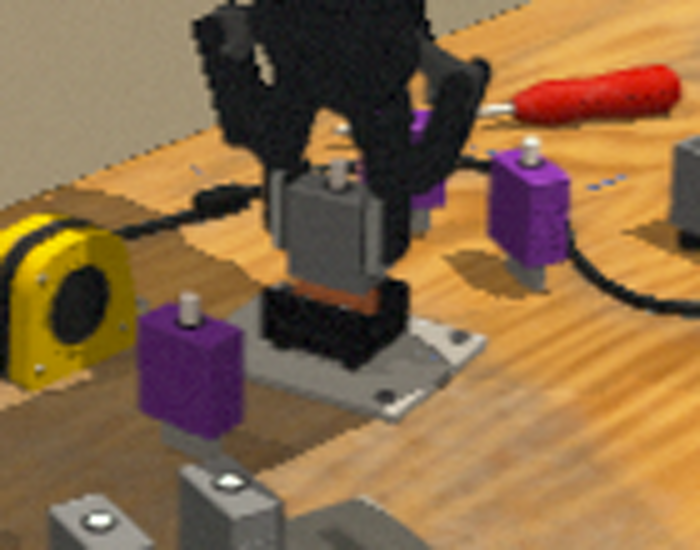

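Grasped, with a small side load (+4 N x, +6 N z) because the cartridge sits about 2 mm farther along x. I'll shift to null that, then grip at 50 N.

```bash
python3 -m jog '[255,0,-0.05,0.15,0,0,0,255,0,-0.08,0.25,0,0,0,255,0,-0.08,0.25,0,0,0]' 50;python3 mv.py .5886 .0335 .046 11.6;python3 -c "from rig import *;print(get_state()['moment'])"
```

```text
clock: 10.85
position: [0.5913, 0.0352, 0.0472]
ee_rot: [-0.548, 0.548, -0.447, 0.447]
contact_force: [2.1, 0.1, 5.8]
width: 0.0396
10.85 [-5.800e-02  4.560e-01  1.723e+00 -1.000e-03  9.620e-01 -2.590e-01] [0.5913 0.0352 0.0472] F [2.09 0.11 5.83] w 0.0396
[[ 0.201 -0.     0.98 ]
 [-0.98  -0.001  0.201]
 [ 0.    -1.    -0.   ]]
shift [ 0.114  0.122 -0.3  ] turn [ 0.003 -0.003  0.003]
shift [ 0.114  0.122 -0.3  ] turn [-5.0000e-03  2.2497e+01  4.0000e-03]
[ 0.0794272  -0.49454899  0.01111148]
```

```bash
cat > rock.py <<'E'
import sys,numpy as np
# d' cm ; list of (theta_rel rad, h cm)
def row(d,t,h): return [round(d-(d+h)*np.cos(t),3),round(-(d+h)*np.sin(t),3),round(t/np.radians(8),3)]
def path(d,wps,ns):
    t0=h0=0
    for (t,h),n in zip(wps,ns):
        for k in range(1,n+1): print("ty,tz,rx",row(d,t0+(t-t0)*k/n,h0+(h-h0)*k/n))
        t0,h0=t,h; print('--')
d=float(sys.argv[1]); path(d,eval(sys.argv[2]),eval(sys.argv[3]))
E
python3 rock.py 1.92 '[(.13,.12),(-.13,.3)]' '[4,6]'
```

```text
ty,tz,rx [np.float64(-0.029), np.float64(-0.063), np.float64(0.233)]
ty,tz,rx [np.float64(-0.056), np.float64(-0.129), np.float64(0.466)]
ty,tz,rx [np.float64(-0.08), np.float64(-0.196), np.float64(0.698)]
ty,tz,rx [np.float64(-0.103), np.float64(-0.264), np.float64(0.931)]
--
ty,tz,rx [np.float64(-0.142), np.float64(-0.179), np.float64(0.621)]
ty,tz,rx [np.float64(-0.178), np.float64(-0.091), np.float64(0.31)]
ty,tz,rx [np.float64(-0.21), np.float64(-0.0), np.float64(0.0)]
ty,tz,rx [np.float64(-0.238), np.float64(0.094), np.float64(-0.31)]
ty,tz,rx [np.float64(-0.262), np.float64(0.19), np.float64(-0.621)]
ty,tz,rx [np.float64(-0.281), np.float64(0.288), np.float64(-0.931)]
--
```

```bash
python3 -m jog '[255,0,-0.03,-0.063,0.233,0,0, 255,0,-0.056,-0.129,0.466,0,0, 255,0,-0.08,-0.196,0.7,0,0, 255,0,-0.103,-0.264,0.93,0,0]' 50
python3 mv.py .5913 .0352 .046 11.6;python3 -c "from rig import *;print(get_state()['moment'])"
```

```text
clock: 11.35
position: [0.5887, 0.0347, 0.0471]
ee_rot: [0.582, -0.511, 0.417, -0.475]
contact_force: [5.4, 1.4, -4.1]
width: 0.0392
11.35 [-0.081  0.4    1.839  0.051  0.778 -0.318] [0.5887 0.0347 0.0471] F [ 5.43  1.42 -4.15] w 0.0392
[[ 0.201  0.127  0.971]
 [-0.98   0.026  0.199]
 [ 0.    -0.992  0.13 ]]
shift [0.007 0.146 0.246] turn [-0.932 -0.004  0.002]
shift [0.007 0.146 0.246] turn [-3.0000e-03  2.2449e+01 -1.4630e+00]
[ 0.11764138 -0.64903074  0.04679582]
```

```bash
python3 rock.py 2.0 '[(-.26,.13)]' '[6]'
```

```text
ty,tz,rx [np.float64(-0.02), np.float64(0.088), np.float64(-0.31)]
ty,tz,rx [np.float64(-0.036), np.float64(0.177), np.float64(-0.621)]
ty,tz,rx [np.float64(-0.048), np.float64(0.268), np.float64(-0.931)]
ty,tz,rx [np.float64(-0.055), np.float64(0.36), np.float64(-1.241)]
ty,tz,rx [np.float64(-0.059), np.float64(0.453), np.float64(-1.552)]
ty,tz,rx [np.float64(-0.058), np.float64(0.548), np.float64(-1.862)]
--
```

```bash
python3 -m jog '[255,0,-0.02,0.088,-0.31,0,0, 255,0,-0.036,0.177,-0.62,0,0, 255,0,-0.048,0.268,-0.93,0,0, 255,0,-0.055,0.36,-1.24,0,0, 255,0,-0.059,0.453,-1.55,0,0, 255,0,-0.058,0.548,-1.86,0,0]' 50
python3 mv.py .5913 .0352 .046 11.6;python3 -c "from rig import *;print(get_state()['moment'])"; python3 rock.py 2.13 '[(.26,.15),(0,.30)]' '[6,6]'
```

```text
clock: 12.1
position: [0.592, 0.0355, 0.0477]
ee_rot: [-0.509, 0.584, -0.476, 0.416]
contact_force: [0.7, -0.8, -2.3]
width: 0.0396
12.1 [-0.038  0.521  1.608 -0.035  1.145 -0.223] [0.592  0.0355 0.0477] F [ 0.75 -0.82 -2.27] w 0.0396
[[ 0.201 -0.133  0.971]
 [-0.98  -0.027  0.199]
 [ 0.    -0.991 -0.136]]
shift [ 0.01   0.181 -0.053] turn [ 0.976 -0.002  0.   ]
shift [ 0.01   0.181 -0.053] turn [-0.    22.446  1.532]
[ 0.00574796 -0.59623715 -0.03409067]
ty,tz,rx [np.float64(-0.023), np.float64(-0.093), np.float64(0.31)]
ty,tz,rx [np.float64(-0.042), np.float64(-0.189), np.float64(0.621)]
ty,tz,rx [np.float64(-0.056), np.float64(-0.286), np.float64(0.931)]
ty,tz,rx [np.float64(-0.067), np.float64(-0.385), np.float64(1.241)]
ty,tz,rx [np.float64(-0.072), np.float64(-0.485), np.float64(1.552)]
ty,tz,rx [np.float64(-0.073), np.float64(-0.586), np.float64(1.862)]
--
ty,tz,rx [np.float64(-0.121), np.float64(-0.496), np.float64(1.552)]
ty,tz,rx [np.float64(-0.165), np.float64(-0.402), np.float64(1.241)]
ty,tz,rx [np.float64(-0.205), np.float64(-0.305), np.float64(0.931)]
ty,tz,rx [np.float64(-0.241), np.float64(-0.206), np.float64(0.621)]
ty,tz,rx [np.float64(-0.273), np.float64(-0.104), np.float64(0.31)]
ty,tz,rx [np.float64(-0.3), np.float64(-0.0), np.float64(0.0)]
--
```

Low force, so it's working. Full cycles next.

```bash
python3 -m jog '[255,0,-0.023,-0.093,0.31,0,0, 255,0,-0.042,-0.189,0.62,0,0, 255,0,-0.056,-0.286,0.93,0,0, 255,0,-0.067,-0.385,1.24,0,0, 255,0,-0.072,-0.485,1.55,0,0, 255,0,-0.073,-0.586,1.86,0,0]' 50
python3 mv.py .5913 .0352 .046 11.6;  python3 -m jog '[255,0,-0.022,0.096,-0.31,0,0, 255,0,-0.041,0.194,-0.62,0,0, 255,0,-0.055,0.294,-0.93,0,0, 255,0,-0.065,0.394,-1.24,0,0, 255,0,-0.07,0.497,-1.55,0,0, 255,0,-0.071,0.6,-1.86,0,0]'
python3 mv.py .5913 .0352 .046 11.6;python3 rock.py 2.28 '[(-.26,.15)]' '[6]'; python3 rock.py 2.43 '[(.26,.16),(0,.32)]' '[6,6]'
```

```text
clock: 12.85
position: [0.5871, 0.0344, 0.0484]
ee_rot: [0.582, -0.512, 0.418, -0.475]
contact_force: [6.3, 0.1, -9.3]
width: 0.0394
12.85 [-0.082  0.398  1.838  0.051  0.784 -0.318] [0.5871 0.0344 0.0484] F [ 6.25  0.08 -9.31] w 0.0394
[[ 0.201  0.124  0.972]
 [-0.98   0.026  0.199]
 [-0.    -0.992  0.127]]
shift [0.01  0.293 0.392] turn [-0.912 -0.003 -0.   ]
shift [0.01  0.293 0.392] turn [ 1.0000e-03  2.2452e+01 -1.4310e+00]
clock: 13.6
position: [0.5907, 0.0352, 0.05]
ee_rot: [-0.508, 0.585, -0.477, 0.415]
contact_force: [-0.0, -1.1, -3.8]
width: 0.039
13.6 [-0.038  0.518  1.606 -0.036  1.153 -0.223] [0.5907 0.0352 0.05  ] F [-0.02 -1.05 -3.85] w 0.039
[[ 0.201 -0.137  0.97 ]
 [-0.98  -0.028  0.199]
 [-0.    -0.99  -0.139]]
shift [0.008 0.388 0.116] turn [ 1.001e+00 -1.000e-03 -1.000e-03]
shift [0.008 0.388 0.116] turn [1.0000e-03 2.2444e+01 1.5710e+00]
ty,tz,rx [np.float64(-0.023), np.float64(0.1), np.float64(-0.31)]
ty,tz,rx [np.float64(-0.041), np.float64(0.202), np.float64(-0.621)]
ty,tz,rx [np.float64(-0.055), np.float64(0.305), np.float64(-0.931)]
ty,tz,rx [np.float64(-0.0
[... 310 characters left out ...]
64(0.621)]
ty,tz,rx [np.float64(-0.059), np.float64(-0.325), np.float64(0.931)]
ty,tz,rx [np.float64(-0.069), np.float64(-0.437), np.float64(1.241)]
ty,tz,rx [np.float64(-0.073), np.float64(-0.551), np.float64(1.552)]
ty,tz,rx [np.float64(-0.073), np.float64(-0.666), np.float64(1.862)]
--
ty,tz,rx [np.float64(-0.125), np.float64(-0.563), np.float64(1.552)]
ty,tz,rx [np.float64(-0.174), np.float64(-0.456), np.float64(1.241)]
ty,tz,rx [np.float64(-0.217), np.float64(-0.346), np.float64(0.931)]
ty,tz,rx [np.float64(-0.257), np.float64(-0.233), np.float64(0.621)]
ty,tz,rx [np.float64(-0.291), np.float64(-0.118), np.float64(0.31)]
ty,tz,rx [np.float64(-0.32), np.float64(-0.0), np.float64(0.0)]
--
```

```bash
python3 -m jog '[255,0,-0.018,-0.088,0.31,0,0, 255,0,-0.032,-0.178,0.62,0,0, 255,0,-0.04,-0.27,0.94,0,0, 255,0,-0.043,-0.365,1.25,0,0, 255,0,-0.041,-0.46,1.57,0,0, 255,0,-0.035,-0.555,1.88,0,0]' 50
python3 mv.py .5913 .0352 .046 11.6;  python3 -m jog '[255,0,-0.023,0.1,-0.31,0,0, 255,0,-0.043,0.202,-0.62,0,0, 255,0,-0.058,0.305,-0.93,0,0, 255,0,-0.067,0.41,-1.24,0,0, 255,0,-0.073,0.52,-1.55,0,0, 255,0,-0.073,0.63,-1.86,0,0]'
python3 mv.py .5913 .0352 .046 11.6
```

```text
clock: 14.35
position: [0.5859, 0.0342, 0.0505]
ee_rot: [0.582, -0.512, 0.418, -0.474]
contact_force: [2.9, -0.5, -8.5]
width: 0.0392
14.35 [-0.083  0.394  1.838  0.05   0.789 -0.318] [0.5859 0.0342 0.0505] F [ 2.89 -0.46 -8.49] w 0.0392
[[ 0.201  0.124  0.972]
 [-0.98   0.026  0.2  ]
 [-0.    -0.992  0.126]]
shift [0.012 0.515 0.491] turn [-0.908  0.001 -0.001]
shift [0.012 0.515 0.491] turn [-2.0000e-03 -2.2454e+01  1.4250e+00]
clock: 15.1
position: [0.5904, 0.0351, 0.0524]
ee_rot: [-0.509, 0.585, -0.477, 0.415]
contact_force: [-1.8, -1.5, -5.1]
width: 0.0389
15.1 [-0.038  0.515  1.605 -0.036  1.157 -0.224] [0.5904 0.0351 0.0524] F [-1.82 -1.46 -5.12] w 0.0389
[[ 0.201 -0.136  0.97 ]
 [-0.98  -0.028  0.199]
 [-0.    -0.99  -0.139]]
shift [0.008 0.618 0.174] turn [ 0.996 -0.    -0.002]
shift [0.008 0.618 0.174] turn [3.0000e-03 2.2445e+01 1.5630e+00]
```

```bash
python3 rock.py 2.52 '[(.263,.11)]' '[6]';python3 rock.py 2.63 '[(-.26,.18)]' '[6]';python3 rock.py 2.81 '[(.263,.12)]' '[6]';python3 rock.py 2.93 '[(-.26,.18)]' '[6]'; 
```

```text
ty,tz,rx [np.float64(-0.016), np.float64(-0.111), np.float64(0.314)]
ty,tz,rx [np.float64(-0.027), np.float64(-0.224), np.float64(0.628)]
ty,tz,rx [np.float64(-0.033), np.float64(-0.338), np.float64(0.942)]
ty,tz,rx [np.float64(-0.034), np.float64(-0.452), np.float64(1.256)]
ty,tz,rx [np.float64(-0.029), np.float64(-0.568), np.float64(1.57)]
ty,tz,rx [np.float64(-0.02), np.float64(-0.684), np.float64(1.884)]
--
ty,tz,rx [np.float64(-0.028), np.float64(0.115), np.float64(-0.31)]
ty,tz,rx [np.float64(-0.05), np.float64(0.233), np.float64(-0.621)]
ty,tz,rx [np.float64(-0.067), np.float64(0.353), np.float64(-0.931)]
ty,tz,rx [np.float64(-0.079), np.float64(0.474), np.float64(-1.241)]
ty,tz,rx [np.float64(-0.085), np.float64(0.598), np.float64(-1.552)]
ty,tz,rx [np.float64(-0.086), np.float64(0.722), np.float64(-1.862)]
--
ty,tz,rx [np.float64(-0.017), np.float64(-0.124), np.float64(0.314)]
ty,tz,rx [np.float64(-0.029), np.float64(-0.25), np.float64(0.628)]
ty,tz,rx [np.float64(-0.035), np.float64(-0.376), np.float64(0.942)]
ty,tz,rx [np.float64(-0.036), np.float64(-0.504), np.float64(1.256)]
ty,tz,rx [np.float64(-0.03), np.float64(-0.633), np.float64(1.57)]
ty,tz,rx [np.float64(-0.019), np.float64(-0.762), np.float64(1.884)]
--
ty,tz,rx [np.float64(-0.027), np.float64(0.128), np.float64(-0.31)]
ty,tz,rx [np.float64(-0.049), np.float64(0.259), np.float64(-0.621)]
ty,tz,rx [np.float64(-0.065), np.float64(0.391), np.float64(-0.931)]
ty,tz,rx [np.float64(-0.074), np.float64(0.526), np.float64(-1.241)]
ty,tz,rx [np.float64(-0.078), np.float64(0.662), np.float64(-1.552)]
ty,tz,rx [np.float64(-0.075), np.float64(0.8), np.float64(-1.862)]
--
```

```bash
python3 -m jog '[255,0,-0.016,-0.111,0.31,0,0, 255,0,-0.027,-0.224,0.63,0,0, 255,0,-0.033,-0.338,0.94,0,0, 255,0,-0.034,-0.452,1.25,0,0, 255,0,-0.029,-0.568,1.57,0,0, 255,0,-0.02,-0.684,1.88,0,0]' 50
python3 mv.py .5913 .0352 .046 11.6|head -1;  python3 -m jog '[255,0,-0.028,0.115,-0.31,0,0, 255,0,-0.05,0.233,-0.62,0,0, 255,0,-0.067,0.353,-0.93,0,0, 255,0,-0.079,0.474,-1.24,0,0, 255,0,-0.085,0.598,-1.55,0,0, 255,0,-0.086,0.722,-1.86,0,0]'
python3 mv.py .5913 .0352 .046 11.6; python3 - <<'E'
from h import *
im=get_image("scene"); c=im["color"]; cv2.imwrite(f"pics/r_s.png",cv2.resize(c[190:300,260:400],None,fx=5,fy=5,interpolation=cv2.INTER_CUBIC))
E
```

```text
clock: 15.85
position: [0.5853, 0.0341, 0.053]
ee_rot: [0.582, -0.511, 0.417, -0.475]
contact_force: [3.5, -1.7, -8.7]
width: 0.0392
15.85 [-0.083  0.389  1.839  0.052  0.79  -0.32 ] [0.5853 0.0341 0.053 ] F [ 3.47 -1.71 -8.67] w 0.0392
clock: 16.6
position: [0.5904, 0.0351, 0.0552]
ee_rot: [-0.509, 0.584, -0.477, 0.415]
contact_force: [-1.6, -1.1, -4.8]
width: 0.0398
16.6 [-0.038  0.511  1.604 -0.035  1.16  -0.224] [0.5904 0.0351 0.0552] F [-1.57 -1.1  -4.78] w 0.0398
[[ 0.201 -0.134  0.97 ]
 [-0.98  -0.027  0.199]
 [-0.    -0.991 -0.137]]
shift [0.012 0.895 0.211] turn [ 0.981 -0.    -0.002]
shift [0.012 0.895 0.211] turn [3.0000e-03 2.2447e+01 1.5400e+00]
```

View pics/r_s.png

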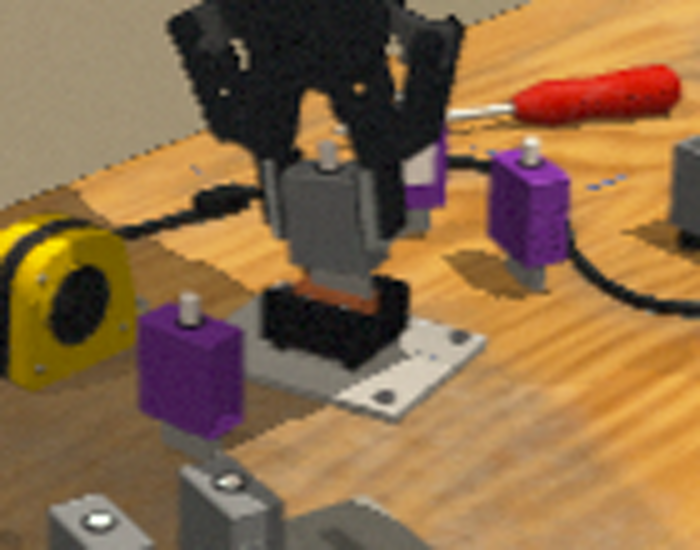

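The picture shows the blade sliding out of the jaws at (340,280), with the block flat on the plate. I'll keep going.

```bash
python3 -m jog '[255,0,-0.017,-0.124,0.31,0,0, 255,0,-0.029,-0.25,0.63,0,0, 255,0,-0.035,-0.376,0.94,0,0, 255,0,-0.036,-0.504,1.25,0,0, 255,0,-0.03,-0.633,1.57,0,0, 255,0,-0.019,-0.762,1.88,0,0]' 50
python3 mv.py .5913 .0352 .046 11.6|head -1;  python3 -m jog '[255,0,-0.027,0.128,-0.31,0,0, 255,0,-0.049,0.259,-0.62,0,0, 255,0,-0.065,0.391,-0.93,0,0, 255,0,-0.074,0.526,-1.24,0,0, 255,0,-0.078,0.662,-1.55,0,0, 255,0,-0.075,0.8,-1.86,0,0]'
python3 mv.py .5913 .0352 .046 11.6;python3 rock.py 3.11 '[(.263,.13)]' '[6]';python3 rock.py 3.24 '[(-.26,.18)]' '[6]'
```

```text
clock: 17.4
position: [0.5847, 0.034, 0.0565]
ee_rot: [0.583, -0.51, 0.416, -0.476]
contact_force: [1.5, -1.6, -5.4]
width: 0.0395
17.4 [-0.084  0.382  1.839  0.053  0.793 -0.322] [0.5847 0.034  0.0565] F [ 1.45 -1.61 -5.4 ] w 0.0395
clock: 18.15
position: [0.5916, 0.0355, 0.0592]
ee_rot: [-0.511, 0.583, -0.475, 0.417]
contact_force: [-2.3, -0.4, -0.9]
width: 0.0392
18.15 [-0.038  0.506  1.602 -0.034  1.162 -0.225] [0.5916 0.0355 0.0592] F [-2.33 -0.36 -0.87] w 0.0392
[[ 0.201 -0.128  0.971]
 [-0.98  -0.026  0.199]
 [-0.    -0.991 -0.131]]
shift [0.019 1.312 0.138] turn [ 0.939 -0.002 -0.002]
shift [0.019 1.312 0.138] turn [3.000e-03 2.245e+01 1.473e+00]
ty,tz,rx [np.float64(-0.019), np.float64(-0.137), np.float64(0.314)]
ty,tz,rx [np.float64(-0.031), np.float64(-0.276), np.float64(0.628)]
ty,tz,rx [np.float64(-0.038), np.float64(-0.416), np.float64(0.942)]
ty,tz,rx [np.float64(-0.038), np.float64(-0.558), np.float64(1.256)]
ty,tz,rx [np.float64(-0.031), np.float64(-0.7), np.float64(1.57)]
ty,tz,rx [np.float64(-0.019), np.float64(-0.842), np.float64(1.884)]
--
ty,tz,rx [np.float64(-0.027), np.float64(0.142), np.float64(-0.31)]
ty,tz,rx [np.float64(-0.048), np.float64(0.286), np.float64(-0.621)]
ty,tz,rx [np.float64(-0.062), np.float64(0.432), np.float64(-0.931)]
ty,tz,rx [np.float64(-0.07), np.float64(0.579), np.float64(-1.241)]
ty,tz,rx [np.float64(-0.071), np.float64(0.729), np.float64(-1.552)]
ty,tz,rx [np.float64(-0.065), np.float64(0.879), np.float64(-1.862)]
--
```

Force is down near zero. A few more swings will pass 17 mm.

```bash
python3 -m jog '[255,0,-0.019,-0.137,0.31,0,0, 255,0,-0.031,-0.276,0.63,0,0, 255,0,-0.038,-0.416,0.94,0,0, 255,0,-0.038,-0.558,1.25,0,0, 255,0,-0.031,-0.7,1.57,0,0, 255,0,-0.019,-0.842,1.88,0,0]' 50
python3 mv.py .5913 .0352 .046 11.6|head -1;  python3 -m jog '[255,0,-0.027,0.142,-0.31,0,0, 255,0,-0.048,0.286,-0.62,0,0, 255,0,-0.062,0.432,-0.93,0,0, 255,0,-0.07,0.579,-1.24,0,0, 255,0,-0.071,0.729,-1.55,0,0, 255,0,-0.065,0.879,-1.86,0,0]'
python3 mv.py .5913 .0352 .046 11.6;python3 rock.py 3.42 '[(.263,.15),(.133,.25)]' '[6,4]'
```

```text
clock: 18.9
position: [0.5847, 0.0346, 0.0606]
ee_rot: [0.585, -0.509, 0.415, -0.476]
contact_force: [0.3, 0.2, -0.7]
width: 0.0395
18.9 [-0.085  0.376  1.838  0.056  0.796 -0.323] [0.5847 0.0346 0.0606] F [ 0.32  0.21 -0.73] w 0.0395
clock: 19.65
position: [0.5935, 0.0361, 0.0627]
ee_rot: [-0.513, 0.581, -0.474, 0.418]
contact_force: [0.7, 0.2, -0.5]
width: 0.0395
19.65 [-0.038  0.501  1.598 -0.032  1.163 -0.226] [0.5935 0.0361 0.0627] F [ 0.71  0.22 -0.48] w 0.0395
[[ 0.201 -0.122  0.972]
 [-0.98  -0.024  0.199]
 [-0.001 -0.992 -0.124]]
shift [ 0.05   1.685 -0.025] turn [ 0.892 -0.003 -0.004]
shift [ 0.05   1.685 -0.025] turn [7.0000e-03 2.2453e+01 1.4000e+00]
ty,tz,rx [np.float64(-0.022), np.float64(-0.151), np.float64(0.314)]
ty,tz,rx [np.float64(-0.037), np.float64(-0.304), np.float64(0.628)]
ty,tz,rx [np.float64(-0.045), np.float64(-0.458), np.float64(0.942)]
ty,tz,rx [np.float64(-0.046), np.float64(-0.614), np.float64(1.256)]
ty,tz,rx [np.float64(-0.04), np.float64(-0.771), np.float64(1.57)]
ty,tz,rx [np.float64(-0.027), np.float64(-0.928), np.float64(1.884)]
--
ty,tz,rx [np.float64(-0.08), np.float64(-0.821), np.float64(1.651)]
ty,tz,rx [np.float64(-0.129), np.float64(-0.712), np.float64(1.418)]
ty,tz,rx [np.float64(-0.175), np.float64(-0.6), np.float64(1.185)]
ty,tz,rx [np.float64(-0.218), np.float64(-0.487), np.float64(0.953)]
--
```

```bash
python3 -m jog '[255,0,-0.022,-0.151,0.31,0,0, 255,0,-0.037,-0.304,0.63,0,0, 255,0,-0.045,-0.458,0.94,0,0, 255,0,-0.046,-0.614,1.25,0,0, 255,0,-0.04,-0.771,1.57,0,0, 255,0,-0.03,-0.88,1.8,0,0, 255,0,-0.08,-0.8,1.6,0,0, 255,0,-0.13,-0.7,1.4,0,0, 255,0,-0.18,-0.57,1.15,0,0, 255,0,-0.22,-0.46,0.91,0,0, 255,0,-0.22,-0.46,0.91,0,0]' 50
python3 mv.py .591 .0352 .082 11.6
```

```text
clock: 21.02
position: [0.5903, 0.0354, 0.0654]
ee_rot: [0.549, -0.546, 0.446, -0.448]
contact_force: [-0.4, 0.0, -1.1]
width: 0.0397
21.025 [-0.059  0.432  1.71   0.002  0.994 -0.262] [0.5903 0.0354 0.0654] F [-0.43  0.02 -1.15] w 0.0397
[[ 0.201  0.005  0.98 ]
 [-0.98   0.002  0.201]
 [-0.    -1.     0.005]]
shift [ 0.035 -1.663  0.071] turn [-0.039 -0.001 -0.003]
shift [ 0.035 -1.663  0.071] turn [ 5.0000e-03  2.2498e+01 -6.1000e-02]
```

```bash
python3 -m jog '[255,0,-0.4,0,-0.02,0,0, 255,0,-0.9,0,-0.04,0,0, 255,0,-1.4,0,-0.04,0,0, 255,0,-1.8,0,-0.04,0,0, 255,0,-1.8,0,-0.04,0,0, 255,0,-1.8,0,-0.04,0,0, 255,0,-1.8,0,-0.04,0,0, 255,0,-1.8,0,-0.04,0,0]'
python3 - <<'E'
from h import *
for n in("scene","top"):
    im=get_image(n); c=im["color"]; cv2.imwrite(f"pics/f_{n}.png",cv2.resize(c[190:340,240:400] if n=="scene" else c[160:320,180:470],None,fx=5 if n=="scene" else 2.7,fy=4 if n=="scene" else 2.7,interpolation=cv2.INTER_CUBIC))
E
python3 mv.py .591 .0352 .082 11.6;python3 -c "from rig import *;print(get_state()['qd'].round(4))"
```

```text
clock: 22.02
position: [0.5912, 0.0354, 0.0842]
ee_rot: [0.549, -0.547, 0.447, -0.448]
contact_force: [0.0, 1.0, -0.2]
width: 0.0395
22.125 [-5.800e-02  4.150e-01  1.683e+00  1.000e-03  1.041e+00 -2.600e-01] [0.5913 0.0354 0.0843] F [-0.43 -0.   -0.45] w 0.0396
[[ 0.201  0.002  0.98 ]
 [-0.98   0.     0.201]
 [ 0.    -1.     0.002]]
shift [ 0.015  0.227 -0.035] turn [-0.018 -0.004  0.   ]
shift [ 0.015  0.227 -0.035] turn [-0.    22.496 -0.028]
[ 0.0006 -0.      0.0004 -0.0019  0.001  -0.0007]
```

View pics/f_scene.png

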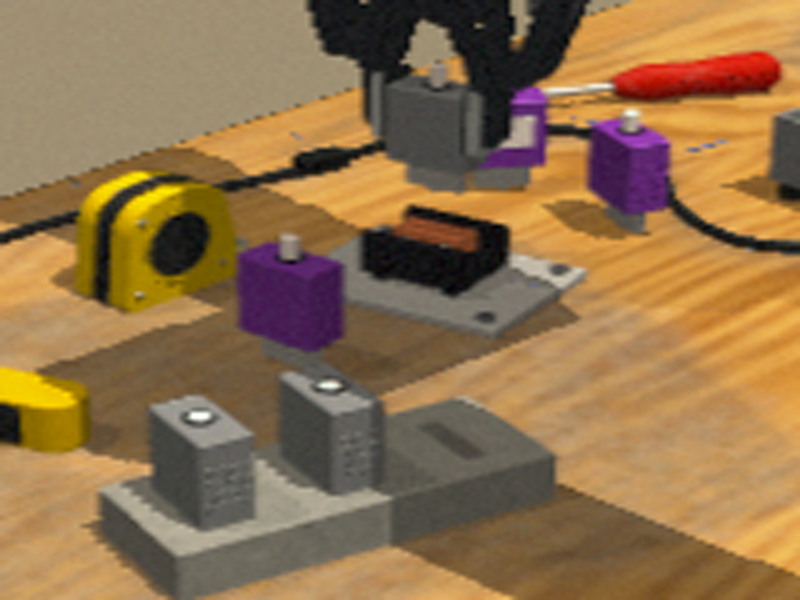

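View pics/f_top.png

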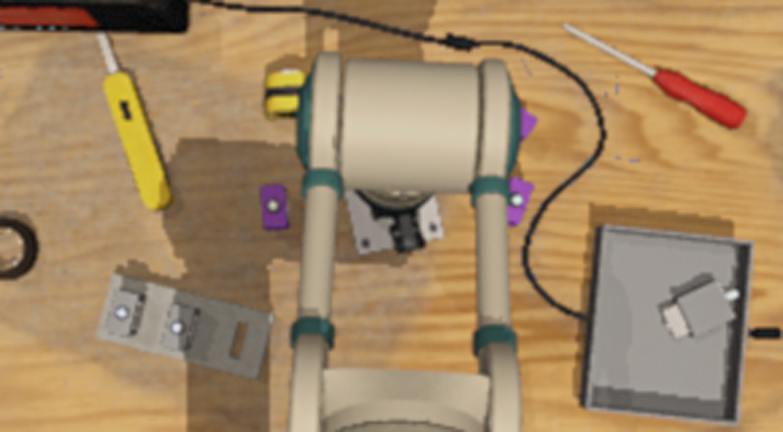

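```bash
python3 - <<'E'
from h import *
S=get_image("scene")
for z in(.057,.06,.131): print(z,proj(S,(.591,.0354,z)))
E
python3 -c "from rig import *;s=get_state();print(s['clock'],s['position'],s['qd'].round(4)); print(sign_off())"
```

```text
0.057 [326.80518327 238.2191872 ]
0.06 [326.82024428 236.97115099]
0.131 [327.18682564 206.5942585 ]
22.175 [0.5913183  0.03540845 0.08430882] [-0.0001 -0.001  -0.0004  0.0028  0.0013 -0.0005]
the job is handed in; nothing more can be done
None
```

The job is done and handed in at about 22 s of the 58 s allowed.

**Rack:** I lifted the tripped cartridge from the end slot nearest the bin and let go of it in the bin, where it now lies. The two sound cartridges look unmoved in the last pictures, and so do the bystanders and purple look-alikes I could see.

**Stuck cartridge:** I gripped it across x with 50 N and rocked it about ±0.13 rad around the middle of the jaws. It rose 1 to 2 mm per swing until it came free. The toe reached about 4 mm above the socket before I lifted it straight.

**Pull on the socket:** The highest upward pull I read was about 9.3 N, just under the 10 N at which the block starts to lift. Readings were only taken at the end of each move, so a brief higher peak during a swing is possible. In the pictures the block sits flat on its plate.

**Final pose:** The arm is still, tilted about 0.002 rad, with the toe about 23 mm above the socket top. The camera check of the toe and pin heights agreed to about 1 pixel.

**Where measurements disagreed:**
- The first top-view position of the stuck cartridge was about 2 mm short in x. Closing the gripper showed this, so I shifted to relieve the side load before rocking.
- The two cameras disagreed by 1 to 2 pixels, within the stated calibration.

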